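Clamp the drive chassis against the back stop

TASK

Push the light grey steel drive chassis straight back under the arm of the blue bench clamp until it sits flush against the clamp's back stop. Then turn the red wing knob clockwise (seen from above) until you feel it bite, that is until the resistance rises sharply, and from there give it one further eighth of a turn (45 degrees), no more; leave the knob there and let go, with nothing else on the bench disturbed.

Things in the scene. Friction and masses are not known exactly. Their poses are not given: they have to be found in the camera images.
- clamp: blue bench clamp, fixed. Origin on the bench top straight below the screw axis; its x points from the open front back to the column (x = 70 to 98 mm). An arm 36 mm wide, top at z = 84 mm, reaches from the column to the screw axis (42 mm boss, top at 88 mm; 30 mm wide bush and spring above it to 98 mm; boss front at x = -21 mm). Front and both sides are open.
- stop (a point): middle of the clamp's steel back stop, on its front face, half-way up (18 mm above the bench): an upright face 150 mm wide and 36 mm high that looks toward the clamp's -x, 55 mm behind the screw axis.
- chassis: loose light grey steel drive chassis, a box 201 mm along its own x, 146 mm along its own y, 40 mm high, 0.4 to 0.9 kg. Origin at the centre of its underside. It lies on the bench, a long side facing the back stop 25 to 45 mm short of it, partly under the clamp's foot. Flush at the stop its origin is at x = -18 mm in the clamp's frame; up to 30 mm off centre sideways is fine.
- knob_grip (a point): centre of the red wing knob on the vertical screw axis, half-way up the wings, 116 mm above the bench. Hub 38 mm across, z = 100 to 131 mm. Two opposite wings lie along this point's own x, each reaching 65 mm from the axis, 14 mm thick (18 mm at the rounded ends), z = 105 to 127 mm; they can be pushed round or gripped from above. The point turns with the knob.
- foot (a joint): height of the clamp foot, m: 0 where it bites, negative while slack; 0.3 mm per rad of knob, too fine for its reading to steer by. Turning the knob clockwise from above (its yaw falls) tightens: it runs freely, about 0.01 N m (a bump can spin it), for 2.2 to 4.6 rad, unknown beforehand and ending at no fixed heading, then the foot bites. Turning it anticlockwise slackens the foot at once.
- spring (a joint): compression of the spring disc under the knob, m: 0 until the foot bites, then 0.3 mm per rad (0.24 mm at an eighth of a turn), too fine for its reading to steer by. At the bite the knob's torque jumps to about 0.5 N m at 0.3 rad/s, more when turned faster. It stays where it is left (creeps back by 0.015 rad/s at most); overtightening cannot be undone.
- tape_roll: bystander: black roll of tape, 104 mm across, 48 mm high; origin at its underside. Leave it alone.
- pot: bystander: white screw-top pot, 52 mm; origin at its underside. Leave it alone.
- white_bottle: bystander: white bottle with a red cap, 141 mm tall; origin at its underside. Leave it alone.
- dispenser: bystander: red dispenser, 143 mm long; origin at its underside. Leave it alone.
- cream_bottle: bystander: cream bottle with a white cap, 155 mm tall; origin at its underside. Leave it alone.

How it is judged:
By the outcome, as a careful person would: the job done as asked, in the order asked, and still so for the second after the job is handed in, with the robot touching nothing.
It also fails if it takes over 72 s, if anything falls off the work surface, if the arm or the gripper's body presses on something with over 40 N, if the wrist force passes 120 N, or if a joint passes its speed limit or range.

ROBOT

A 6-joint arm with a two-finger parallel gripper is mounted at the origin on a cart in front of the work surface, level with it; the furniture and walls round the work are solid. World frame = base frame: x ahead of the robot, y to its left, z up, the work surface at z = 0. Lengths are in m, angles in rad, forces in N, time in s.
With the tool pointing down it reaches from about 0.225 to 0.875 m from the base axis. Payload 3.4 kg.
Tool frame: the origin (TCP) lies midway between the tips of the shut fingers; the grasp point (between the pads) lies 19 mm behind it; z points along the fingers, y is the line along which they close (so a half turn about z gives the same grasp; the last joint's range is limited). The gripper opens to 85 mm and grips with 20 to 120 N. Pads are 22 mm wide; open, the fingers measure 114 mm over their backs; the gripper's body (76 mm by 85 mm) begins 54 mm behind the grasp point. The pads swing forward as they close: fully open they stand 13 mm farther back than shut.
Start: joints at [-1.262, 0.276, 1.505, -0, 1.361, -0.121], TCP at [0.24, -0.523, 0.231] pointing down, gripper open.
Joint ranges: [-2.89, 2.89], [-0.75, 2.08], [0.22, 2.7], [-1.18, 4.32], [0.11, 2.71], [-2.7, 2.7]. Speed limits (rad/s): [2.57, 2.57, 3.14, 3.14, 3.14, 3.14].

INTERFACE

Orientations are given as a rotation vector (axis times angle).
In Python, from rig import observe, capture, close_job, search_frame, outline_of gives the robot as it stands.
- The arm moves only by the shell command python3 -m inch 'ROWS' [FORCE]. ROWS is JSON, a list of rows, each a list of 3 entries, a list of its own where there are three numbers: the shift along the tool's x, y, z in m, then the turn about the tool's z in rad, then the gripper command: -1 is shut, 1 is fully open, values between are in proportion. In form: [[[tx, ty, tz], yaw, jaw], ...]. A call has 1 to 10 rows; each row shifts and turns the commanded pose from where the row before left it, along the tool's axes as they then stand; what a row does not reach is not made up. A row lasts 1/8 s, in which the tool goes at most 62.5 mm and 10.7 degrees, less where a joint would pass 70% of its speed; a pose out of reach is approached as far as the arm can. A call is refused whole if a number of a shift passes 0.0625 or a number of a turn 0.188, either way. A call with a gripper value outside its range is refused whole. The fingers move at their own pace and stop on an object; FORCE is the grip in N (left out, the last holds). Time passes only in rows, so rows that do not move let the fingers close. It gives the time, the measured TCP pose, the force, the opening and the grip force at its end, in the units of the state.
- observe(): the state, without advancing time (a new reading comes with each control period).
- capture(name): name is "side" or "top"; returns a dict with "image" (420x560x3 uint8, blue, green, red), "intrinsics" (3x3 intrinsics, pixels), "R" (3x3) and "t" (3): a world point X has camera coordinates R X + t. Camera axes: x right, y down, z forward; pixel columns grow to the right and rows downward; lengths in m; the calibration is good to about 2 mm. A picture is of the moment at which its call begins. There is no depth.
- close_job(): hands the job in; it is judged then, once.
Trained networks look in the newest picture that a camera, given by its name, has taken for a name from the list of things; names that differ only in an ending like _2 or _b are one class to them, and where a whole thing is asked for, a point or a joint stands for the part that bears it (a point fixed in the world has none). Each returns a list of dicts, best first, with "conf" (0 to 1); they miss things now and then, are a little off and sometimes report something else, mostly with a low value. They report only what shows in the picture. A call takes as long as a camera call.
- search_frame(camera, name): "at" ([x, y, z] in m, in world coordinates, good to about 4 mm: the middle of the surface that is visible of it).
- outline_of(camera, name): "mask" (420x560 bool, what is visible of it).
The state is a dict: "time": time; "q": joint angles; "joint_velocities": joint speeds; "joint_torque": joint torques, N m; "eef_pos": TCP position; "eef_rot": TCP orientation; "contact_force": force on the tool from outside, world axes, zero at the start; "wrist_torque": the same for the moment, N m; "grip_width": finger opening in m; "grip_force": force on a finger pad.
Only numpy, scipy, OpenCV 4.12 (cv2) and the standard library are available. Lean on these libraries where they do the work, as an engineer would, in place of code of your own. Each camera call takes 0.05 s, during which the arm holds its last target. There are 200 camera calls.

## Working session

There is one attempt and no reset: what is moved stays moved. The work goes in short steps, Python scripts to look and compute and a shell command to move; the robot and the scene stay as the last step left them, time stands still between calls to the robot, and variables do not carry over. Pictures are saved under pics/ and viewed, at most 10 in all, crops included, and the job is handed in when it is done.

```bash
mkdir -p pics; ls
python3 - <<'E'
from rig import *
import cv2,numpy as np
s=observe();print({k:np.round(v,3).tolist() for k,v in s.items()})
for c in("top","side"):
    d=capture(c);cv2.imwrite(f"pics/{c}0.png",d["image"]);print(c,np.round(d["R"],3).tolist(),np.round(d["t"],3),d["intrinsics"][0])
    for n in["clamp","stop","chassis","knob_grip","tape_roll","pot","white_bottle","dispenser","cream_bottle"]:
        print(n,[(np.round(r["at"],3).tolist(),round(r["conf"],2)) for r in search_frame(c,n)[:2]])
E
```

```text
pics
{'time': 0.0, 'q': [-1.262, 0.277, 1.506, 0.0, 1.361, -0.121], 'joint_velocities': [0.0, 0.001, 0.0, 0.001, 0.0, 0.002], 'joint_torque': [0.003, -41.676, -24.58, 0.0, 0.011, 0.0], 'eef_pos': [0.239, -0.522, 0.23], 'eef_rot': [-3.068, -0.67, 0.0], 'contact_force': [0.854, 0.338, 0.309], 'wrist_torque': [-0.022, -0.017, -0.037], 'grip_force': 0.0, 'grip_width': 0.086}
top [[-0.03, -0.999, 0.015], [-0.994, 0.028, -0.103], [0.102, -0.018, -0.995]] [-0.107  0.561  1.281] [440.81005847   0.         282.39610045]
clamp [([0.659, -0.218, 0.031], 0.71)]
stop [([0.658, -0.224, 0.032], 0.76)]
chassis [([0.531, -0.255, 0.041], 0.83)]
knob_grip [([0.587, -0.236, 0.124], 0.55)]
tape_roll [([0.452, -0.49, 0.05], 0.79), ([0.554, 0.278, 0.11], 0.41)]
pot [([0.624, -0.451, 0.055], 0.86)]
white_bottle [([0.578, -0.517, 0.102], 0.78)]
dispenser [([0.421, 0.25, 0.051], 0.79)]
cream_bottle [([0.553, 0.28, 0.11], 0.71)]
side [[-0.969, -0.247, -0.008], [-0.156, 0.637, -0.755], [0.191, -0.73, -0.656]] [0.485 0.218 1.443] [510.72301129   0.         279.2083422 ]
clamp [([0.65, -0.207, 0.048], 0.72)]
stop [([0.654, -0.205, 0.046], 0.96), ([0.585, -0.228, 0.126], 0.57)]
chassis [([0.522, -0.216, 0.044], 0.72)]
knob_grip [([0.584, -0.227, 0.124], 0.51)]
tape_roll [([0.451, -0.471, 0.034], 0.79), ([0.651, -0.208, 0.045], 0.7)]
pot [([0.573, -0.51, 0.071], 0.6)]
white_bottle [([0.574, -0.512, 0.069], 0.81), ([0.624, -0.442, 0.05], 0.22)]
dispenser [([0.408, 0.295, 0.048], 0.87)]
cream_bottle [([0.549, 0.31, 0.096], 0.67)]
```

View pics/top0.png

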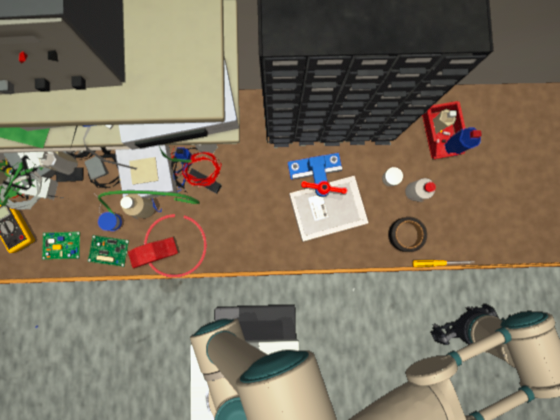

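View pics/side0.png

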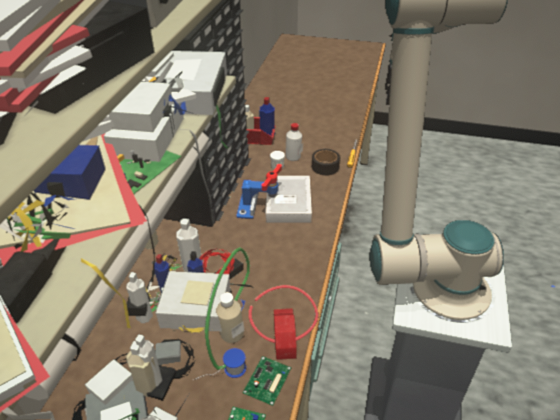

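Top view: clamp base at (315,165), knob at (323,187) with wings roughly along the columns, chassis at (329,208) rotated slightly; black cabinet right behind the clamp. Now measuring precisely.

```bash
cat > h.py <<'E'
from rig import *
import cv2,numpy as np
def toplane(d,uv,z):
    K=np.array(d["intrinsics"]);R=np.array(d["R"]);t=np.array(d["t"])
    r=np.c_[np.asarray(uv,float),np.ones(len(uv))]@np.linalg.inv(K).T@R
    c=-R.T@t
    return (c+r*((z-c[2])/r[:,2])[:,None])[:,:2]
def proj(d,X):
    p=np.atleast_2d(X)@np.array(d["R"]).T+d["t"];p=p@np.array(d["intrinsics"]).T;return p[:,:2]/p[:,2:]
def red(d,c,rad=.09):
    hsv=cv2.cvtColor(d["image"],cv2.COLOR_BGR2HSV)
    m=((hsv[...,0]<8)|(hsv[...,0]>172))&(hsv[...,1]>170)&(hsv[...,2]>90)
    v,u=np.nonzero(m);P=toplane(d,np.c_[u,v],.125);return P[np.hypot(*(P-c).T)<rad]
def knob(c=(.585,-.232)):
    o={}
    for n in("top","side"):
        d=capture(n);P=red(d,np.array(c))
        if len(P)<20: continue
        w,V=np.linalg.eigh(np.cov(P.T));a=V[:,1];o[n]=(len(P),np.round(P.mean(0),4).tolist(),round(float(np.degrees(np.arctan2(a[1],a[0]))%180),1),np.round(2*np.sqrt(w),3).tolist())
    return o
E
python3 - <<'E'
from h import *
print(knob())
for c in("top","side"):
    d=capture(c)
    m=outline_of(c,"chassis")[0]["mask"];v,u=np.nonzero(m)
    print(c,m.sum(),[np.round(x,4) for x in cv2.minAreaRect(toplane(d,np.c_[u,v],.04).astype(np.float32))])
    v,u=np.nonzero(outline_of(c,"clamp")[0]["mask"]);print("clamp px",u.min(),u.max(),v.min(),v.max())
    im=d["image"]; 
    hsv=cv2.cvtColor(im,cv2.COLOR_BGR2HSV);b=(abs(hsv[...,0].astype(int)-108)<14)&(hsv[...,1]>150)
    cen=proj(d,[.62,-.22,.03])[0].astype(int)
    y0,x0=cen[1]-60,cen[0]-75
    cv2.imwrite(f"pics/{c}1.png",cv2.resize(im[y0:y0+110,x0:x0+145],None,fx=5,fy=5,interpolation=cv2.INTER_CUBIC));print(x0,y0)
E
```

```text
{'top': (284, [0.5855, -0.2332], 79.0, [0.013, 0.069]), 'side': (145, [0.584, -0.2276], 81.0, [0.014, 0.071])}
top 3025 [array([ 0.5359, -0.2583]), array([0.1459, 0.2023]), np.float64(13.8702)]
clamp px 288 341 153 196
239 120
side 1935 [array([ 0.5284, -0.2381]), array([0.1503, 0.2502]), np.float64(13.5095)]
clamp px 237 277 181 218
185 139
```

View pics/top1.png

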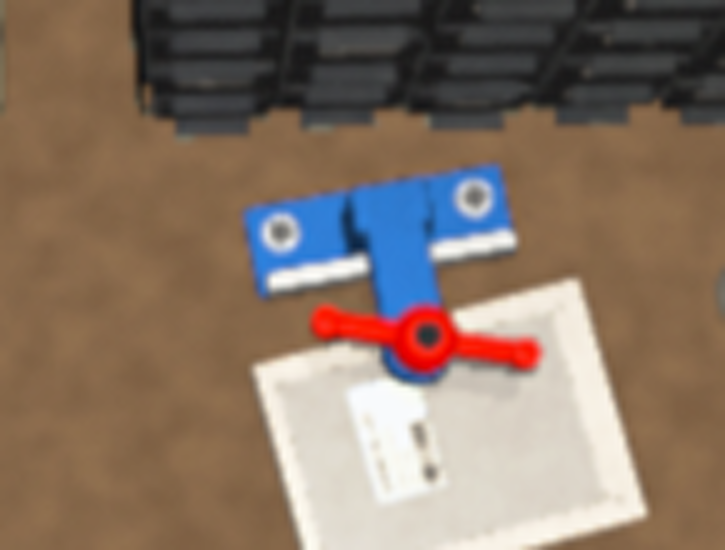

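View pics/side1.png

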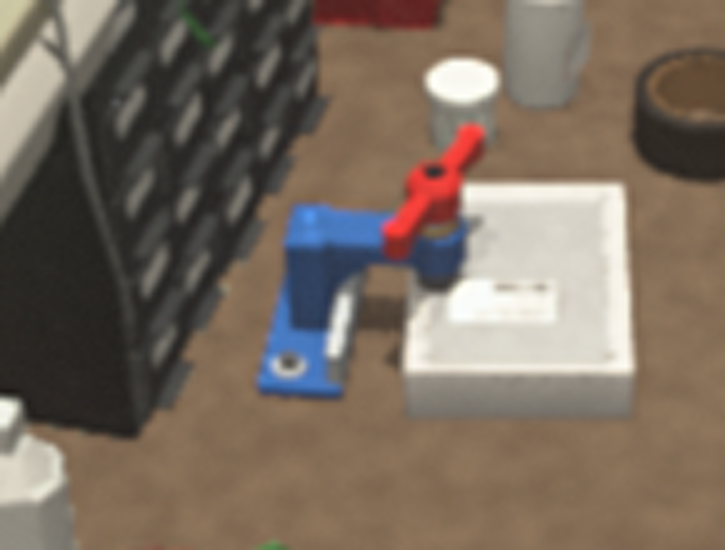

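The crops show the pale stop strip, front edge (top crop) from about (270,290) to (516,246), and the chassis back edge from (254,368) to (580,278): the chassis is a few degrees skewed relative to the stop.

Run:
```python
from h import *
d=capture("top")
f=lambda P,z:toplane(d,np.array([239,120])+(np.array(P))/5-.4,z)
ang=lambda p:np.degrees(np.arctan2(*(p[0]-p[1])[::-1]))-90
S=f([(268,291),(516,246)],.036);print("stop front edge",S,S.mean(0),ang(S))
B=f([(246,212),(499,166)],.01);print("base back",B,ang(B))
C=f([(254,368),(580,278)],.04);print("chassis back",C,C.mean(0),ang(C))
k=f([(428,336)],.131);print("knob hub",k)
ds=capture("side")
g=lambda P,z:toplane(ds,np.array([185,139])+np.array(P)/5-.4,z)
print("side knob",g([(434,172)],.131))
print("side stop", g([(345,345),],.036))
print("side chassis back left top",g([(407,370)],.04))
```

```text
stop front edge [[ 0.62795481 -0.15434   ]
 [ 0.65108392 -0.30343636]] [ 0.63951936 -0.22888818] 8.817927402527502
base back [[ 0.68107729 -0.14357135]
 [ 0.7054831  -0.29925032]] 8.90974816818499
chassis back [[ 0.58153755 -0.14442401]
 [ 0.6300709  -0.34012685]] [ 0.60580423 -0.24227543] 13.92807855052726
knob hub [[ 0.58550449 -0.23776547]]
side knob [[ 0.58583771 -0.23871201]]
side stop [[ 0.62816701 -0.16634136]]
side chassis back left top [[ 0.58108876 -0.14768497]]
```

```bash
cat >> h.py <<'E'
S0=np.array([.5853,-.238]);PH=np.radians(8.85)
def st():
    s=observe();from scipy.spatial.transform import Rotation as Ro
    R=Ro.from_rotvec(s["eef_rot"]).as_matrix();d=np.array(s["eef_pos"][:2])-S0
    c,q=np.cos(PH),np.sin(PH)
    print("t",round(s["time"],2),"clamp xy",np.round([d@[c,q],d@[-q,c]],4),"z",round(s["eef_pos"][2],4),"toolx rel clamp deg",round(np.degrees(np.arctan2(R[1,0],R[0,0]))-8.85,1),"F",np.round(s["contact_force"],1),"T",np.round(s["wrist_torque"],2),"w",round(s["grip_width"],3),"q",np.round(s["q"],2))
E
python3 -m inch '[[[0,0,0],0.137,1],[[0,0,0],0.137,1],[[0.0358,-0.0359,0],0,1],[[0.0358,-0.0359,0],0,1],[[0.0358,-0.0359,0],0,1],[[0.0358,-0.0359,0],0,1],[[0.0358,-0.0359,0],0,1],[[0.0358,-0.0359,0],0,1],[[0,0,0],0,1]]'; python3 -c "from h import *;st()"
```

```text
time: 2.62
eef_pos: [0.4198, -0.2739, 0.2315]
eef_rot: [-3.131, -0.252, -0.001]
contact_force: [-0.1, -0.3, -1.3]
grip_width: 0.0853
grip_force: 0.0
t 2.62 clamp xy [-0.169 -0.01 ] z 0.2315 toolx rel clamp deg 0.4 F [-0.1 -0.3 -1.3] T [-0.03 -0.02  0.01] w 0.085 q [-0.72  0.16  1.65  0.    1.32  0.69]
```

```bash
python3 -m inch '[[[0,0,0.055],0,1],[[0,0,0.055],0,1],[[0,0,0.055],0,1],[[0,0,0.04],0,1],[[0,0,0.016],0,1],[[0,0,0],0.006,1],[[0.008,0,0],0,1],[[0.006,0,0],0,1],[[0.006,0,0],0,1],[[0,0,0],0,1]]'; python3 -c "from h import *;st()"
python3 -m inch '[[[0.004,0,0],0,1],[[0.004,0,0],0,1],[[0.004,0,0],0,1],[[0.004,0,0],0,1],[[0.004,0,0],0,1],[[0.004,0,0],0,1],[[0,0,0],0,1]]'; python3 -c "from h import *;st();d=capture('top');cv2.imwrite('pics/p2.png',cv2.resize(d['image'][120:240,230:390],None,fx=5,fy=5))"
```

```text
time: 3.88
eef_pos: [0.4391, -0.2738, 0.0108]
eef_rot: [3.132, 0.236, 0.002]
contact_force: [-0.2, -0.3, 0.9]
grip_width: 0.0856
grip_force: 0.0
t 3.88 clamp xy [-0.15   -0.0129] z 0.0108 toolx rel clamp deg -0.2 F [-0.2 -0.3  0.9] T [-0.01 -0.04 -0.06] w 0.086 q [-0.69  0.41  1.93 -0.    0.79  0.73]
time: 4.75
eef_pos: [0.4626, -0.2701, 0.0102]
eef_rot: [3.132, 0.235, 0.002]
contact_force: [-2.4, 1.4, -0.0]
grip_width: 0.0853
grip_force: 0.8
t 4.75 clamp xy [-0.1261 -0.0128] z 0.0102 toolx rel clamp deg -0.3 F [-2.4  1.4 -0. ] T [0.11 0.25 0.11] w 0.085 q [-0.66  0.44  1.89  0.    0.81  0.76]
```

View pics/p2.png

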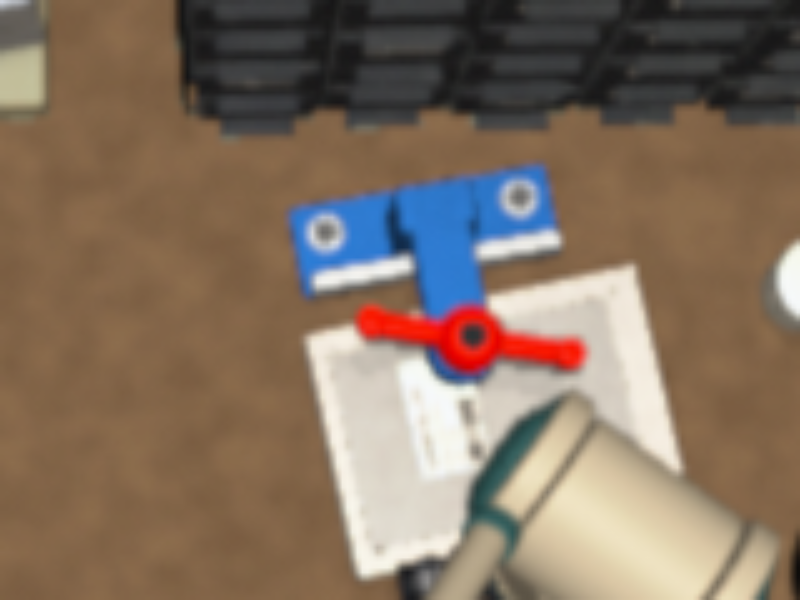

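The chassis is moving and squaring up (back edge (305,338)–(635,265)), gap to the stop still ~20 mm; continue.

```bash
python3 -m inch '[[[0.004,0,0],0,1],[[0.004,0,0],0,1],[[0.004,0,0],0,1],[[0.003,0,0],0,1],[[0,0,0],0,1]]'; python3 -c "from h import *;st()"
python3 -m inch '[[[0.0025,0,0],0,1],[[0.0025,0,0],0,1],[[0,0,0],0,1]]'; python3 -c "from h import *;st()"
```

```text
time: 5.42
eef_pos: [0.4777, -0.2681, 0.0104]
eef_rot: [3.132, 0.235, 0.002]
contact_force: [0.2, -0.5, -0.6]
grip_width: 0.0851
grip_force: 0.4
t 5.42 clamp xy [-0.111  -0.0132] z 0.0104 toolx rel clamp deg -0.3 F [ 0.2 -0.5 -0.6] T [0.   0.12 0.  ] w 0.085 q [-0.64  0.45  1.86  0.    0.83  0.78]
time: 5.8
eef_pos: [0.482, -0.2672, 0.0105]
eef_rot: [3.132, 0.235, 0.001]
contact_force: [-3.2, -0.9, 0.3]
grip_width: 0.0852
grip_force: 1.1
t 5.8 clamp xy [-0.1065 -0.013 ] z 0.0105 toolx rel clamp deg -0.3 F [-3.2 -0.9  0.3] T [-0.06  0.35  0.02] w 0.085 q [-0.63  0.45  1.86  0.    0.83  0.79]
```

```bash
for i in 1 2 ; do :; done; python3 -m inch '[[[0.002,0,0],0,1],[[0.002,0,0],0,1],[[0,0,0],0,1]]'; python3 -c "from h import *;st()"
python3 -m inch '[[[0.001,0,0],0,1],[[0.001,0,0],0,1],[[0,0,0],0,1]]'; python3 -c "from h import *;st()"
```

```text
time: 6.18
eef_pos: [0.4858, -0.2665, 0.0104]
eef_rot: [3.133, 0.235, 0.0]
contact_force: [-3.8, -0.5, 1.8]
grip_width: 0.0857
grip_force: 1.8
t 6.17 clamp xy [-0.1027 -0.0128] z 0.0104 toolx rel clamp deg -0.3 F [-3.8 -0.5  1.8] T [-0.09  0.5   0.01] w 0.086 q [-0.63  0.46  1.85  0.    0.84  0.79]
time: 6.55
eef_pos: [0.4875, -0.2662, 0.0104]
eef_rot: [3.133, 0.235, -0.0]
contact_force: [-4.2, -0.5, 3.3]
grip_width: 0.0854
grip_force: 2.3
t 6.55 clamp xy [-0.101  -0.0128] z 0.0104 toolx rel clamp deg -0.3 F [-4.2 -0.5  3.3] T [-0.08  0.62 -0.01] w 0.085 q [-0.62  0.46  1.85 -0.    0.84  0.8 ]
```

```bash
python3 -m inch '[[[0.001,0,0],0,1],[[0.001,0,0],0,1],[[0.001,0,0],0,1],[[0,0,0],0,1]]'
python3 - <<'E'
from h import *
st();d=capture('top');a=cv2.resize(d['image'][140:220,270:370],None,fx=5,fy=5,interpolation=cv2.INTER_CUBIC)
d=capture('side');b=cv2.resize(d['image'][165:245,225:325],None,fx=5,fy=5,interpolation=cv2.INTER_CUBIC)
cv2.imwrite('pics/p3.png',cv2.resize(np.hstack([a,b]),(800,320)))
E
```

```text
time: 7.05
eef_pos: [0.4877, -0.2661, 0.0104]
eef_rot: [-3.133, -0.237, 0.008]
contact_force: [-11.7, -4.4, 6.8]
grip_width: 0.0856
grip_force: 6.1
t 7.05 clamp xy [-0.1008 -0.0128] z 0.0104 toolx rel clamp deg -0.2 F [-11.7  -4.4   6.8] T [-0.73  1.62 -0.11] w 0.086 q [-0.62  0.46  1.84 -0.    0.84  0.8 ]
```

View pics/p3.png

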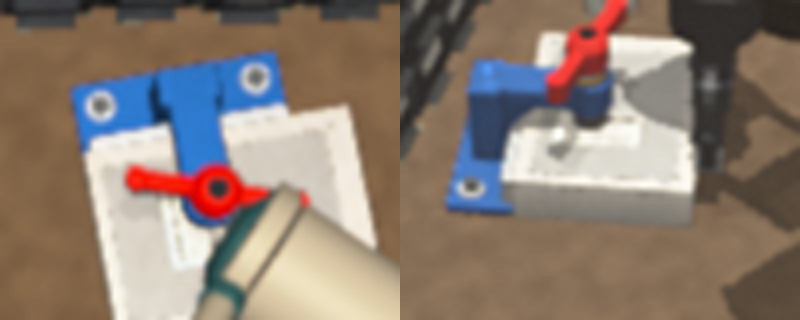

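Both views show the chassis back edge against the stop along its width with no visible gap; force rises without motion. One firmer nudge, then retreat and go above the knob.

```bash
python3 -m inch '[[[0.002,0,0],0,1],[[0.001,0,0],0,1],[[0,0,0],0,1]]'; python3 -c "from h import *;st()"
python3 -m inch '[[[-0.02,0,0],0,1],[[-0.03,0,0],0,1],[[0,0,-0.06],0,1],[[0,0,-0.06],0,1],[[0,0,-0.06],0,1],[[0.048,-0.004,0],0,1],[[0.048,-0.004,0],0,1],[[0.048,-0.004,0],0,1],[[0,0,0],0,1]]'; python3 -c "from h import *;st()"
python3 -m inch '[[[0,0,0],-0.178,1],[[0,0,0],-0.178,1],[[0,0,0],-0.178,1],[[0,0,0],-0.178,1],[[0,0,0],-0.178,1],[[0,0,0],-0.178,1],[[0,0,0],-0.178,1],[[0,0,0],0,1],[[0,0,0],0,1]]'; python3 -c "
from h import *;st();print(knob())
d=capture('side');m=outline_of('side','knob_grip');print([(r['conf'],r['mask'].sum()) for r in m])
cv2.imwrite('pics/p4.png',cv2.resize(d['image'][120:240,205:345],None,fx=5,fy=5,interpolation=cv2.INTER_CUBIC))"
```

```text
time: 7.52
eef_pos: [0.4877, -0.2662, 0.0105]
eef_rot: [3.132, 0.239, -0.017]
contact_force: [-18.7, -8.0, 10.6]
grip_width: 0.0856
grip_force: 10.0
t 7.53 clamp xy [-0.1007 -0.0129] z 0.0105 toolx rel clamp deg -0.1 F [-18.7  -8.   10.6] T [-1.32  2.65 -0.22] w 0.086 q [-0.62  0.46  1.84 -0.01  0.85  0.8 ]
time: 8.65
eef_pos: [0.5888, -0.2382, 0.1896]
eef_rot: [-3.132, -0.24, -0.007]
contact_force: [-0.5, 0.0, -0.6]
grip_width: 0.0854
grip_force: 0.0
t 8.65 clamp xy [ 0.0034 -0.0007] z 0.1896 toolx rel clamp deg -0.1 F [-0.5  0.  -0.6] T [0.05 0.06 0.05] w 0.085 q [-0.5   0.39  1.44  0.    1.31  0.92]
time: 9.78
eef_pos: [0.5845, -0.2394, 0.1903]
eef_rot: [2.41, 2.015, 0.001]
contact_force: [0.6, 0.2, -0.4]
grip_width: 0.0851
grip_force: 0.0
t 9.78 clamp xy [-0.001  -0.0013] z 0.1903 toolx rel clamp deg 71.0 F [ 0.6  0.2 -0.4] T [-0.02 -0.05  0.  ] w 0.085 q [-0.5   0.38  1.44  0.    1.31 -0.32]
{'top': (85, [0.5827, -0.2372], 80.0, [0.011, 0.066]), 'side': (129, [0.5843, -0.2225], 80.8, [0.013, 0.071])}
[(0.63, np.int64(232))]
```

View pics/p4.png

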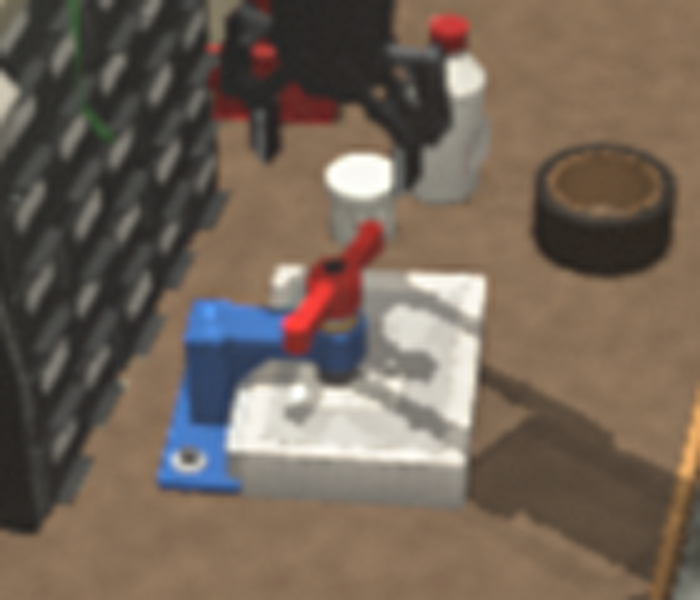

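Gripper is centred over the knob, chassis remains flush. Lower and grip the hub.

```bash
python3 -m inch '[[[0.0015,0.0005,0.03],0,1],[[0,0,0.03],0,1],[[0,0,0.02],0,1],[[0,0,0.016],0,1],[[0,0,0],0,1]]'; python3 -c "from h import *;st()"
python3 -m inch '[[[0,0,0],0,-0.1],[[0,0,0],0,-0.1],[[0,0,0],0,-0.3],[[0,0,0],0,-0.3],[[0,0,0],0,-1],[[0,0,0],0,-1],[[0,0,0],0,-1]]' 80; python3 -c "from h import *;st()"
```

```text
time: 10.6
eef_pos: [0.5848, -0.2376, 0.0931]
eef_rot: [-2.406, -2.017, 0.001]
contact_force: [-0.4, -0.2, 0.5]
grip_width: 0.0853
grip_force: 0.0
t 10.6 clamp xy [-0.0005  0.0005] z 0.0931 toolx rel clamp deg 71.1 F [-0.4 -0.2  0.5] T [-0.03  0.01 -0.01] w 0.085 q [-0.5   0.46  1.58 -0.    1.11 -0.32]
time: 11.48
eef_pos: [0.587, -0.2385, 0.0958]
eef_rot: [2.404, 2.016, 0.003]
contact_force: [1.5, 0.4, 5.4]
grip_width: 0.0359
grip_force: 79.7
t 11.47 clamp xy [ 0.0016 -0.0008] z 0.0958 toolx rel clamp deg 71.1 F [1.5 0.4 5.4] T [ 0.03 -0.42  0.06] w 0.036 q [-0.5   0.46  1.57  0.    1.11 -0.32]
```

```bash
python3 -m inch '[[[0,0,0],0.05,-1],[[0,0,0],0.1,-1],[[0,0,0],0.15,-1],[[0,0,0],0.15,-1],[[0,0,0],0.15,-1],[[0,0,0],0.15,-1],[[0,0,0],0.15,-1],[[0,0,0],0.15,-1],[[0,0,0],0.1,-1],[[0,0,0],0,-1]]'; python3 -c "from h import *;st();print(knob())"
```

```text
time: 12.72
eef_pos: [0.5872, -0.2387, 0.0959]
eef_rot: [3.115, 0.384, 0.006]
contact_force: [2.5, 0.1, 5.9]
grip_width: 0.0356
grip_force: 79.7
t 12.72 clamp xy [ 0.0018 -0.001 ] z 0.0959 toolx rel clamp deg 5.2 F [2.5 0.1 5.9] T [-0.14 -0.34 -0.01] w 0.036 q [-0.5   0.46  1.57  0.    1.1   0.83]
{'top': (64, [0.5424, -0.2468], 12.8, [0.007, 0.022]), 'side': (134, [0.583, -0.23], 15.1, [0.016, 0.086])}
```

```bash
cat >> h.py <<'E'
def chk(lim=.2):
    import sys
    s=observe();T=s["wrist_torque"][2]
    from scipy.spatial.transform import Rotation as Ro
    R=Ro.from_rotvec(s["eef_rot"]).as_matrix()
    print("T",round(s["time"],2),"Tz",round(T,3),"tau6",round(s["joint_torque"][5],3),"head",round(np.degrees(np.arctan2(R[1,0],R[0,0])),2),"q6",round(s["q"][5],3))
    sys.exit(abs(T)>lim)
E
python3 -m inch '[[[0,0,0],0.1,-1],[[0,0,0],0.15,-1],[[0,0,0],0.15,-1],[[0,0,0],0.15,-1],[[0,0,0],0.15,-1],[[0,0,0],0.1,-1],[[0,0,0],0.04,-1]]' | tail -1; python3 -c "from h import *;chk()"; python3 -m inch '[[[0,0,0],0.04,-1],[[0,0,0],0.04,-1]]' >/dev/null;  python3 -c "from h import *;chk()"; python3 -c "from h import *;st()"
```

```text
grip_force: 79.7
T 13.7 Tz 0.016 tau6 -0.164 head -34.12 q6 1.671
T 13.95 Tz -0.019 tau6 -0.252 head -38.68 q6 1.75
t 13.95 clamp xy [ 0.0016 -0.0012] z 0.0959 toolx rel clamp deg -47.5 F [1.7 0.1 6.2] T [-0.33 -0.07 -0.02] w 0.036 q [-0.5   0.46  1.57 -0.    1.11  1.75]False
False
```

```bash
c(){ python3 -c "from h import *;chk()"; }
python3 -m inch '[[[0,0,0],0.04,-1]]'>/dev/null && c && python3 -m inch '[[[0,0,0],0.04,-1]]'>/dev/null && c && python3 -m inch '[[[0,0,0],0.04,-1]]'>/dev/null && c && python3 -m inch '[[[0,0,0],0.04,-1]]'>/dev/null && c && python3 -m inch '[[[0,0,0],0.04,-1]]'>/dev/null && c && python3 -m inch '[[[0,0,0],0.04,-1]]'>/dev/null && c && python3 -m inch '[[[0,0,0],0.04,-1]]'>/dev/null && c && python3 -m inch '[[[0,0,0],0.04,-1]]'>/dev/null && c && python3 -m inch '[[[0,0,0],0.04,-1]]'>/dev/null && c && python3 -m inch '[[[0,0,0],0.04,-1]]'>/dev/null && c
```

```text
T 14.07 Tz 0.029 tau6 -0.252 head -40.97 q6 1.79False
```

```bash
c(){ python3 -c "from h import *;chk()"; }
c && python3 -m inch '[[[0,0,0],0.04,-1]]'>/dev/null && c && python3 -m inch '[[[0,0,0],0.04,-1]]'>/dev/null && c && python3 -m inch '[[[0,0,0],0.04,-1]]'>/dev/null && c && python3 -m inch '[[[0,0,0],0.04,-1]]'>/dev/null && c && python3 -m inch '[[[0,0,0],0.04,-1]]'>/dev/null && c && python3 -m inch '[[[0,0,0],0.04,-1]]'>/dev/null && c && python3 -m inch '[[[0,0,0],0.04,-1]]'>/dev/null && c && python3 -m inch '[[[0,0,0],0.04,-1]]'>/dev/null && c && python3 -m inch '[[[0,0,0],0.04,-1]]'>/dev/null && c && python3 -m inch '[[[0,0,0],0.04,-1]]'>/dev/null && c
```

```text
T 14.07 Tz 0.029 tau6 -0.252 head -40.97 q6 1.79False
```

```bash
sed -i 's/sys.exit(abs(T)>lim)/sys.exit(int(abs(T)>lim))/' h.py; c(){ python3 -c "from h import *;chk()"; }
c && python3 -m inch '[[[0,0,0],0.04,-1]]'>/dev/null && c && python3 -m inch '[[[0,0,0],0.04,-1]]'>/dev/null && c && python3 -m inch '[[[0,0,0],0.04,-1]]'>/dev/null && c && python3 -m inch '[[[0,0,0],0.04,-1]]'>/dev/null && c && python3 -m inch '[[[0,0,0],0.04,-1]]'>/dev/null && c && python3 -m inch '[[[0,0,0],0.04,-1]]'>/dev/null && c && python3 -m inch '[[[0,0,0],0.04,-1]]'>/dev/null && c && python3 -m inch '[[[0,0,0],0.04,-1]]'>/dev/null && c && python3 -m inch '[[[0,0,0],0.04,-1]]'>/dev/null && c && python3 -m inch '[[[0,0,0],0.04,-1]]'>/dev/null && c && python3 -m inch '[[[0,0,0],0.04,-1]]'>/dev/null && c && python3 -m inch '[[[0,0,0],0.04,-1]]'>/dev/null && c && python3 -m inch '[[[0,0,0],0.04,-1]]'>/dev/null && c && python3 -m inch '[[[0,0,0],0.04,-1]]'>/dev/null && c && python3 -m inch '[[[0,0,0],0.04,-1]]'>/dev/null && c && python3 -m inch '[[[0,0,0],0.04,-1]]'>/dev/null && c && python3 -m inch '[[[0,0,0],0.04,-1]]'>/dev/null && c && python3 -m inch '[[[0,0,0],0.04,-1]]'>/dev/null && c && python3 -m inch '[[[0,0,0],0.04,-1]]'>/dev/null && c
```

```text
T 14.07 Tz 0.029 tau6 -0.252 head -40.97 q6 1.79
T 14.2 Tz -0.002 tau6 -0.252 head -43.26 q6 1.83
T 14.32 Tz 0.018 tau6 -0.253 head -45.55 q6 1.87
T 14.45 Tz 0.02 tau6 -0.252 head -47.84 q6 1.91
T 14.57 Tz 0.027 tau6 -0.253 head -50.14 q6 1.95
T 14.7 Tz 0.014 tau6 -0.253 head -52.43 q6 1.99
T 14.82 Tz 0.0 tau6 -0.253 head -54.72 q6 2.03
T 14.95 Tz 0.008 tau6 -0.253 head -57.01 q6 2.07
T 15.07 Tz -0.028 tau6 -0.253 head -59.3 q6 2.11
T 15.2 Tz 0.004 tau6 -0.253 head -61.59 q6 2.15
T 15.32 Tz 0.003 tau6 -0.253 head -63.89 q6 2.19
T 15.45 Tz 0.001 tau6 -0.252 head -66.18 q6 2.23
T 15.57 Tz -0.011 tau6 -0.253 head -68.47 q6 2.27
T 15.7 Tz 0.036 tau6 -0.253 head -70.76 q6 2.31
T 15.82 Tz 0.019 tau6 -0.253 head -73.06 q6 2.35
T 15.95 Tz 0.016 tau6 -0.253 head -75.35 q6 2.39
T 16.07 Tz 0.016 tau6 -0.253 head -77.64 q6 2.43
T 16.2 Tz -0.016 tau6 -0.253 head -79.93 q6 2.47
T 16.32 Tz -0.05 tau6 -0.253 head -82.22 q6 2.51
T 16.45 Tz 0.066 tau6 -0.253 head -84.52 q6 2.55
```

Free so far (2.87 rad), wrist near its limit: release, lift, turn back half a turn, regrip.

```bash
python3 -m inch '[[[0,0,0],0,0.2],[[0,0,0],0,1],[[0,0,0],0,1],[[0,0,0],0,1],[[0,0,0],0,1],[[0,0,-0.03],0,1],[[0,0,-0.03],0,1]]' | tail -2; python3 -m inch '[[[0,0,0],-0.18,1],[[0,0,0],-0.18,1],[[0,0,0],-0.18,1],[[0,0,0],-0.18,1],[[0,0,0],-0.18,1],[[0,0,0],-0.18,1],[[0,0,0],-0.18,1],[[0,0,0],-0.18,1],[[0,0,0],-0.18,1],[[0,0,0],-0.18,1]]' | tail -1;  python3 -m inch '[[[0,0,0],-0.18,1],[[0,0,0],-0.18,1],[[0,0,0],-0.18,1],[[0,0,0],-0.18,1],[[0,0,0],-0.18,1],[[0,0,0],-0.18,1],[[0,0,0],-0.18,1],[[0,0,0],-0.08,1],[[0,0,0],0,1]]' | tail -1; python3 -c "
from h import *;st();print(knob())"
```

```text
grip_width: 0.0856
grip_force: 0.0
grip_force: 0.0
grip_force: 0.0
t 19.7 clamp xy [0.0001 0.    ] z 0.1543 toolx rel clamp deg 86.5 F [ 0.1 -0.1 -0.6] T [-0.05  0.02  0.01] w 0.085 q [-0.5   0.41  1.5  -0.    1.24 -0.59]
{'top': (56, [0.5802, -0.2129], 77.6, [0.009, 0.022]), 'side': (110, [0.5826, -0.2223], 95.5, [0.011, 0.072])}
```

```bash
python3 -m inch '[[[-0.001,0.0015,0.02],0,1],[[0,0,0.02],0,1],[[0,0,0.019],0,1],[[0,0,0],0,1],[[0,0,0],0,-0.1],[[0,0,0],0,-0.1],[[0,0,0],0,-0.3],[[0,0,0],0,-1],[[0,0,0],0,-1],[[0,0,0],0,-1]]' 80 | tail -2; python3 -c "from h import *;st();print(knob())"
c(){ python3 -c "from h import *;chk()"; }
c && python3 -m inch '[[[0,0,0],0.04,-1]]'>/dev/null && c && python3 -m inch '[[[0,0,0],0.04,-1]]'>/dev/null && c && python3 -m inch '[[[0,0,0],0.04,-1]]'>/dev/null && c && python3 -m inch '[[[0,0,0],0.04,-1]]'>/dev/null && c && python3 -m inch '[[[0,0,0],0.04,-1]]'>/dev/null && c && python3 -m inch '[[[0,0,0],0.04,-1]]'>/dev/null && c && python3 -m inch '[[[0,0,0],0.04,-1]]'>/dev/null && c && python3 -m inch '[[[0,0,0],0.04,-1]]'>/dev/null && c && python3 -m inch '[[[0,0,0],0.04,-1]]'>/dev/null && c && python3 -m inch '[[[0,0,0],0.04,-1]]'>/dev/null && c && python3 -m inch '[[[0,0,0],0.04,-1]]'>/dev/null && c && python3 -m inch '[[[0,0,0],0.04,-1]]'>/dev/null && c && python3 -m inch '[[[0,0,0],0.04,-1]]'>/dev/null && c && python3 -m inch '[[[0,0,0],0.04,-1]]'>/dev/null && c && python3 -m inch '[[[0,0,0],0.04,-1]]'>/dev/null && c && python3 -m inch '[[[0,0,0],0.04,-1]]'>/dev/null && c && python3 -m inch '[[[0,0,0],0.04,-1]]'>/dev/null && c && python3 -m inch '[[[0,0,0],0.04,-1]]'>/dev/null && c && python3 -m inch '[[[0,0,0],0.04,-1]]'>/dev/null && c
```

```text
grip_width: 0.0359
grip_force: 79.6
t 21.05 clamp xy [ 0.0014 -0.0014] z 0.0968 toolx rel clamp deg 86.6 F [-2.2 -0.6  5.3] T [-0.01  0.6  -0.02] w 0.036 q [-0.5   0.46  1.57 -0.    1.11 -0.59]
{'top': (31, [0.5813, -0.204], 101.1, [0.007, 0.013]), 'side': (111, [0.5826, -0.2156], 95.9, [0.013, 0.061])}
T 21.15 Tz 0.046 tau6 -0.001 head 95.45 q6 -0.591
T 21.27 Tz 0.01 tau6 -0.312 head 93.1 q6 -0.55
T 21.4 Tz -0.028 tau6 -0.254 head 90.79 q6 -0.51
T 21.52 Tz 0.506 tau6 0.187 head 88.53 q6 -0.47
```

Bite at heading ≈ 89.7° (between 90.8 and 88.5). Continue slowly to ≈ 44.9°, checking for slip half-way.

```bash
c(){ python3 -c "from h import *;chk(3)"; }
python3 -m inch '[[[0,0,0],0.04,-1],[[0,0,0],0.04,-1]]'>/dev/null && c; python3 -m inch '[[[0,0,0],0.04,-1],[[0,0,0],0.04,-1],[[0,0,0],0.04,-1]]'>/dev/null && c;  python3 -m inch '[[[0,0,0],0.04,-1],[[0,0,0],0.04,-1],[[0,0,0],0.04,-1],[[0,0,0],0.04,-1]]'>/dev/null && c; python3 -c "from h import *;print(knob());st()"
```

```text
T 21.77 Tz 0.543 tau6 0.303 head 84.03 q6 -0.391
T 22.15 Tz 0.552 tau6 0.303 head 77.16 q6 -0.271
T 22.65 Tz 0.613 tau6 0.304 head 67.98 q6 -0.111
{'top': (50, [0.5737, -0.2638], 68.3, [0.007, 0.078]), 'side': (93, [0.5941, -0.2051], 75.7, [0.015, 0.043])}
t 22.75 clamp xy [ 0.0013 -0.0013] z 0.0968 toolx rel clamp deg 59.1 F [-1.7  0.9  5.8] T [0.12 0.58 0.15] w 0.036 q [-0.5   0.46  1.57 -0.    1.11 -0.11]
```

```bash
c(){ python3 -c "from h import *;chk(3)"; }
python3 -m inch '[[[0,0,0],0.04,-1],[[0,0,0],0.04,-1],[[0,0,0],0.04,-1],[[0,0,0],0.04,-1],[[0,0,0],0.04,-1],[[0,0,0],0.04,-1],[[0,0,0],0.04,-1],[[0,0,0],0.04,-1],[[0,0,0],0.04,-1],[[0,0,0],0.04,-1]]'>/dev/null; c; python3 -c "from h import *;print(knob());st()"
```

```text
T 24.0 Tz 0.57 tau6 0.304 head 45.06 q6 0.289
{'top': (56, [0.5543, -0.2669], 46.0, [0.008, 0.041]), 'side': (110, [0.5926, -0.222], 46.5, [0.016, 0.081])}
t 24.1 clamp xy [ 0.0011 -0.0012] z 0.0968 toolx rel clamp deg 36.2 F [-2.8  0.5  6.1] T [0.21 0.52 0.15] w 0.036 q [-0.5   0.46  1.57 -0.    1.11  0.29]
```

```bash
python3 -m inch '[[[0,0,0],0,0.1],[[0,0,0],0,1],[[0,0,0],0,1],[[0,0,0],0,1],[[0,0,-0.03],0,1],[[0,0,-0.05],0,1],[[0,0,-0.05],0,1],[[-0.05,0,0],0,1],[[-0.05,0,0],0,1],[[-0.05,0,0],0,1]]' | tail -1; python3 -c "
from h import *;st();print(knob())
d=capture('top');a=d['image'][140:220,270:370];e=capture('side');b=e['image'][165:245,225:325]
cv2.imwrite('pics/p5.png',cv2.resize(np.hstack([a,b]),(800,320),interpolation=cv2.INTER_CUBIC))"
```

```text
grip_force: 0.0
t 25.35 clamp xy [-0.1206 -0.0903] z 0.2255 toolx rel clamp deg 36.2 F [-0.2  0.1  0. ] T [-0.01  0.05 -0.01] w 0.085 q [-0.74  0.3   1.48 -0.    1.36  0.04]
{'top': (261, [0.5857, -0.2356], 44.0, [0.013, 0.067]), 'side': (184, [0.5822, -0.2307], 47.3, [0.018, 0.071])}
```

View pics/p5.png

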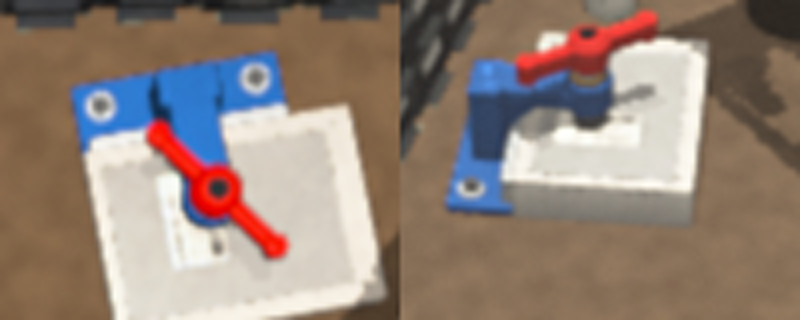

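The chassis is flush at the stop, and the knob's wings lie along (158,132)–(278,246) at about 45°. The gripper is clear of everything, so I'm handing in.

```bash
python3 -c "from rig import *;print(close_job())"
```

```text
the job is handed in; nothing more can be done
None
```

The chassis is flush against the back stop, and the knob was turned about 45° past the bite (to within about 1°) and released; the robot touched nothing else on the bench, and I handed the job in at about 25 s, with no verdict returned.

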